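# Thread a bag-hook slider round the bent hanger bar until it clicks home

### The job

Take the blue bag-hook slider by its fin, thread it over the free round end of the bent hanger bar, which is clamped a little out of true, and slide it round the bend, turning it with the bar, until it has passed the sprung brass catch and hangs between the catch and the rubber buffer. Work gently by feel: never press the slider on the bar, catch or buffer with more than 12 N. Let go of it there, hanging upright, and leave the other things where they stand.

Things in the scene. Friction and masses are not known exactly. Their poses are not given: they have to be found in the camera images.
- slider: Blue bored block on a dark steel weight, 34 mm wide (y), 25 mm long (x), 59 mm tall, small wire hooks on both sides (to y=+-32 mm), a flat blue grip fin on top; 0.13 to 0.21 kg, starts upright on the worktop. Origin: centre of the underside, z up. The bore runs through along its x axis. Alike both ways round. Once on the bar the weight keeps it upright.
- bore (a point): Centre of the slider's bore, 42 mm above its underside; axes as the slider's. Through hole along x, 13 mm wide over the middle 16 mm, flaring at 45 degrees to 22 mm wide at each mouth, 12.5 mm from the centre.
- fin (a point): Point to grip on the slider's fin, 83 mm above its underside, 41 mm above the bore's axis. The fin is 10 mm thick (y), 26 mm long (x) and stands from 59 to 105 mm above the underside, so 17 to 63 mm above the bore's axis. Pinch it across y from above.
- rail: Fixed steel stand. Origin: on the worktop, below the bend's centre; z up. As designed, a round bar 10 mm thick, axis 120 mm up: from a free rounded end at (-35,-85) mm along +x to (0,-85), a left-turning quarter circle of radius 85 mm about the origin to (85,0), then along +y to a clamp on the post at (85,92), 132 mm tall. The bar sits off true in that clamp: see nose.
- nose (a point): Where the tip of the bar's free end would be if the bar stood true, fixed to the stand, axes as the stand's; the slider goes on along +x. The bar really is swung in its clamp about the post, up to 0.06 rad either way, and tipped up or down by up to 0.03 rad: the tip may be 11 mm off along x, 7 mm along y, 5 mm in height. No reading shows it: see or feel it. It does not shift under 12 N.
- bend (a point): Where the bar's axis halfway round the bend (45 degrees) would be if the bar stood true; fixed to the stand. The real bar may pass up to 9 mm away.
- home (a point): Where the centre of the bore belongs at the end, if the bar stands true: (85, 32.5, 120) mm in the stand's frame, to which it is fixed, axes alike; the bore then lies along y. The real bar may be 4 mm off along x and 2 mm in height here; hanging free, the bore's centre rests 1.5 mm below the bar's axis.
- catch (a joint): Sprung brass cone under the last straight of the bar, at (85, 8) mm in the stand's frame, tip 82 mm above the worktop, 33 mm wide at its foot. Value: how far it is pressed down, m (0 = up, at most 0.012). The slider's underside rides over it and presses it down 2 to 8 mm (1.5 N at first, 0.15 N/mm more; some 2 to 5 N to push past); it springs up behind the slider.
- buffer (a joint): Black rubber buffer disc, 26 mm across, round the bar before the post; its face is 46 mm along +y in the stand's frame, so the slider touches it with the bore's centre at 33.5 mm. Value: how far it is pushed in along +y, m (0 = free, at most 0.012); spring 1.2 N at first touch, then 0.6 N/mm.
- can: Drink can, 66 mm wide and 122 mm tall, a bystander standing behind and to the right of the stand. Origin: centre of its underside.
- tin: Low round food tin, 75 mm wide, 58 mm tall, a bystander at the front of the worktop, left of the bar's free end. Origin: centre of its underside.
- tape: Roll of beige packing tape lying flat, 96 mm wide, 24 mm tall, a bystander left of the stand. Origin: centre of its underside.
- stapler: Red and black desk stapler, 34x125 mm, 46 mm tall, a bystander at the left front of the worktop. Origin: centre of its underside.
Not all that is in view belongs to the job. Of the things that look like the slider, take the one that is nearest to the robot's base at the start.

How it is judged:
By the outcome, as a careful person would: the job done as asked, in the order asked, and still so for the second after the job is handed in, with the robot touching nothing.
It also fails if it takes over 72 s, if anything falls off the work surface, if the arm or the gripper's body presses on something with over 40 N, if the wrist force passes 120 N, or if a joint passes its speed limit or range.

### The arm

A 6-joint arm with a two-finger parallel gripper is mounted at the origin on a cart in front of the work surface, level with it; the furniture and walls round the work are solid. World frame = base frame: x ahead of the robot, y to its left, z up, the work surface at z = 0. Lengths are in m, angles in rad, forces in N, time in s.
With the tool pointing down it reaches from about 0.3 to 0.875 m from the base axis. Payload 6.4 kg.
Tool frame: the origin (TCP) lies between the finger pads; the fingertips stand 19 mm ahead of it and the grasp point (between the pads) is the TCP (ctrl.tips_ahead is the z of the fingertips in the tool frame, in m); z points along the fingers, y is the line along which they close (so a half turn about z gives the same grasp; the last joint's range is limited). The gripper opens to 85 mm and grips with 20 to 120 N. Pads are 22 mm wide; open, the fingers measure 114 mm over their backs; the gripper's body (76 mm by 85 mm) begins 54 mm behind the grasp point. The pads swing forward as they close: fully open they stand 13 mm farther back than shut.
Start: joints at [-1.554, 0.181, 1.607, -0, 1.354, -0.206], TCP at [0.127, -0.561, 0.25] pointing down, gripper open.
Joint ranges: [-2.99, 2.99], [-0.89, 2.07], [0.3, 2.58], [-1.14, 4.28], [0, 2.63], [-3.12, 3.12]. Speed limits (rad/s): [2.57, 2.57, 3.01, 3.14, 3.14, 3.14].

### API

Orientations are given as a unit quaternion [w, x, y, z].
In Python, from bench import readout, vision, ctrl gives the robot as it stands.
- The arm moves only by the tool play_rows, never from a script. Its arguments are lists of equal length, an entry for each row: "xyz": the shift along the tool's x, y, z in mm, a list of three; "rot": the turn, a rotation vector about the tool's x, y, z in rad, a list of three; "grip": the opening, from 0 (shut) to 1 (fully open). In form: {"xyz": [[x, y, z], ...], "rot": [[rx, ry, rz], ...], "grip": [grip, ...]}. A call has exactly 10 rows; each row is the pose to reach, as a shift and turn from the pose commanded when the call began, along the tool's axes at that moment; what a row does not reach only later rows make up. A row lasts 1/8 s, in which the tool goes at most 62.5 mm and 10.7 degrees, less where a joint would pass 70% of its speed; a pose out of reach is approached as far as the arm can. A call with a gripper value outside its range is refused whole. The fingers move at their own pace and stop on an object; the grip force is fixed at half the most. Time passes only in rows, so rows that repeat a pose let the fingers close, or fill a call up. It gives the time, the measured TCP pose, the force, the opening and the grip force at its end, in the units of the state.
- readout.get_obs(): the state, without advancing time (a new reading comes with each control period).
- vision.camera(name): name is "scene" or "top" or "wrist"; returns a dict with "color" (400x640x3 uint8, red, green, blue), "depth" (400x640 float32, m along the optical axis (not along the pixel's ray), 0 where there is no reading), "camera_matrix" (3x3 intrinsics, pixels), "k1" (the pictures are not rectified: a ray, as slopes to the right and down, at radius r is drawn at 1 + k1 r^2 times it, then the intrinsics apply), "extrinsics" (4x4, takes a point from camera to world coordinates); the wrist camera has in their place "hand_eye" (4x4, takes a point from camera to tool coordinates, whose origin is the TCP and whose axes are the flange's). Camera axes: x right, y down, z forward; pixel columns grow to the right and rows downward; lengths in m; the calibration is good to about 2 mm. A picture is of the moment at which its call begins: read the wrist's pose just before it.
- ctrl.hand_in(): hands the job in; it is judged then, once.
The state is a dict: "time_s": time; "q": joint angles; "dq": joint speeds; "joint_efforts": joint torques, N m; "eef_pos": TCP position; "eef_rot": TCP orientation; "wrist_force": force on the tool from outside, world axes, zero at the start; "torque": the same for the moment, N m; "opening": opening from 0.0 (shut) to 1.0 (fully open); "grasp_force": force on a finger pad.
Only numpy, scipy, OpenCV 4.12 (cv2) and the standard library are available. Lean on these libraries where they do the work, as an engineer would, in place of code of your own. Each camera call takes 0.05 s, during which the arm holds its last target. There are 200 camera calls.

## Working session

There is one attempt and no reset: what is moved stays moved. The work goes in short steps, Python scripts to look and compute and a tool call to move; the robot and the scene stay as the last step left them, time stands still between calls to the robot, and variables do not carry over. Pictures are saved under pics/ and viewed, at most 10 in all, crops included, and the job is handed in when it is done.

Besides the shell and the picture viewer there is one more tool, called after "Request:" by a JSON object that holds its "api" and its "payload", one argument or row to a line. play_rows: Moves the arm, as the interface text tells. Its arguments: {"type":"object","properties":{"xyz":{"type":"array","items":{"type":"array","items":{"type":"number"}}},"rot":{"type":"array","items":{"type":"array","items":{"type":"number"}}},"grip":{"type":"array","items":{"type":"number"}}},"required":["xyz","rot","grip"]}

```bash
mkdir -p pics; ls
cat > h.py <<'E'
import numpy as np, cv2
from scipy.spatial.transform import Rotation as R
from bench import readout, vision, ctrl
def pose():
    o=readout.get_obs(); w,x,y,z=o['eef_rot']; T=np.eye(4); T[:3,:3]=R.from_quat([x,y,z,w]).as_matrix(); T[:3,3]=o['eef_pos']; return T
def cam(n):
    P=pose(); c=vision.camera(n)
    c['T']=P@c['hand_eye'] if n=='wrist' else np.array(c['extrinsics'])
    np.savez(f'{n}.npz',**{k:c[k] for k in('color','depth','camera_matrix','k1','T')}); return c
def load(n): return dict(np.load(f'{n}.npz'))
def cloud(c):
    K=np.array(c['camera_matrix']);k=float(c['k1']);h,w=c['depth'].shape
    u,v=np.meshgrid(np.arange(w),np.arange(h))
    p=np.stack([u.ravel(),v.ravel()],1).astype(np.float64)[:,None]
    r=cv2.undistortPoints(p,K,np.array([k,0,0,0,0.])).reshape(h,w,2)
    d=c['depth'][...,None]; X=np.concatenate([r*d,d],2)
    W=X@c['T'][:3,:3].T+c['T'][:3,3]; W[c['depth']<=0]=np.nan; return W
def save(c,f,crop=None,s=1):
    im=c['color'][...,::-1]
    if crop: a,b,e,g=crop; im=im[b:g,a:e]
    cv2.imwrite('pics/'+f,cv2.resize(im,None,fx=s,fy=s,interpolation=cv2.INTER_CUBIC))
E
python3 - <<'E'
from h import *
o=readout.get_obs();print(o)
for n in('scene','top'):
    c=cam(n);save(c,n+'1.png',s=1.25);print(n,c['camera_matrix'],c['k1'],c['T'].round(3))
E
```

```text
pics
{'time_s': 0.0, 'q': array([-1.55430350e+00,  1.81542580e-01,  1.60800213e+00, -1.51689349e-05,
        1.35378436e+00, -2.06291532e-01]), 'dq': array([ 0.00035608,  0.00057743, -0.00111974,  0.00126187,  0.0021451 ,
       -0.00142318]), 'joint_efforts': array([ 3.11165067e-06, -4.44867504e+01, -3.51339841e+01, -2.79176556e-04,
        9.09418246e-03, -2.05742133e-06]), 'eef_pos': array([ 0.1270527 , -0.56026097,  0.24938609]), 'eef_rot': array([-8.65007226e-04,  9.93801747e-01,  1.11163545e-01,  7.48973198e-05]), 'wrist_force': array([-0.30833004, -0.75534389, -0.62701433]), 'torque': array([-0.00596338, -0.04779656, -0.03824138]), 'grasp_force': 0.0, 'opening': 0.9988549195854317}
scene [[511.50772677   0.         318.29126373]
 [  0.         511.50772677 197.58349033]
 [  0.           0.           1.        ]] -0.16888238357689836 [[ 0.801 -0.306  0.514 -0.1  ]
 [-0.599 -0.396  0.697 -0.959]
 [-0.01  -0.866 -0.5    0.726]
 [ 0.     0.     0.     1.   ]]
top [[427.91047617   0.         317.11046793]
 [  0.         427.91047617 197.11500462]
 [  0.           0.           1.        ]] -0.10416897600194999 [[-0.026 -0.993  0.115  0.421]
 [-1.     0.026  0.    -0.071]
 [-0.003 -0.115 -0.993  1.224]
 [ 0.     0.     0.     1.   ]]
```

View pics/scene1.png

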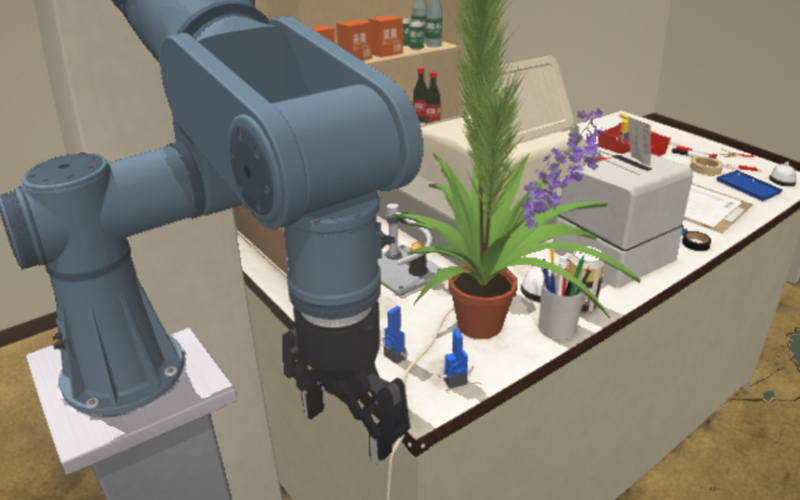

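View pics/top1.png

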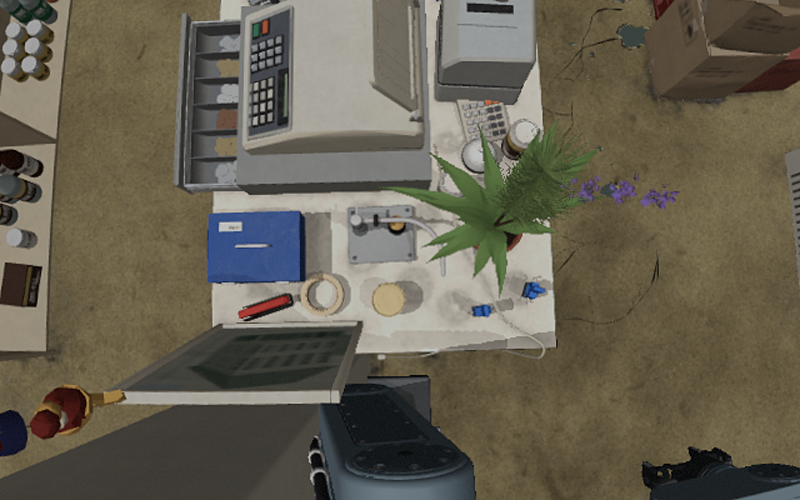

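The scene view shows two blue sliders, at about (395,335) and (457,358). In the top view they are at (482,310) and (533,290). The stand's plate is at (382,235), with the bar's free end near (443,272) and plant leaves close to the bend.

Run:
```python
from h import *
c=load('top');W=cloud(c)
hsv=cv2.cvtColor(c['color'],cv2.COLOR_RGB2HSV)
m=((hsv[...,0]>100)&(hsv[...,0]<130)&(hsv[...,1]>150)&(W[...,2]>0.01)&(W[...,2]<.2)).astype(np.uint8)
n,l,s,ce=cv2.connectedComponentsWithStats(m)
for i in range(1,n):
    if s[i,4]>15:
        p=W[l==i]; t=p[p[:,2]>.075]
        print(s[i],ce[i].round(),np.nanmedian(p,0).round(3),len(t),'fin', t.mean(0).round(4) if len(t) else '', t[:,2].max().round(3) if len(t) else '',np.hypot(*np.nanmedian(p,0)[:2]).round(3))
        if len(t)>3:
            print(cv2.minAreaRect((t[:,:2]*1000).astype(np.float32)))
save(c,'top2.png',(265,150,445,290),4.4)
np.set_printoptions(linewidth=200)
# bar points z 0.105..0.135 near stand
sub=W[150:290,265:400]; k=(sub[...,2]>.105)&(sub[...,2]<.14)
p=sub[k];print(len(p))
for lo in np.arange(.2,.5,.01):
    q=p[(p[:,0]>=lo)&(p[:,0]<lo+.01)]
    if len(q): print(lo.round(2),len(q),q[:,1].min().round(3),q[:,1].max().round(3),np.median(q[:,1]).round(3),np.median(q[:,2]).round(4))
for px in [(285,175),(330,175),(332,205),(285,205),(310,240),(365,175)]: print(px,W[px[1],px[0]])
```

```text
[166 170  47  56 791] [179. 194.] [0.572 0.314 0.084] 791 fin [0.5711 0.3048 0.0846] 0.09 0.652
((562.6934814453125, 276.6650695800781), (149.43753051757812, 128.18748474121094), 0.5773095488548279)
[236 171   8  54 171] [241. 200.] [0.552 0.14  0.05 ] 15 fin [0.5166 0.1398 0.0791] 0.087 0.57
((551.6970825195312, 138.16236877441406), (9.135858535766602, 131.46841430664062), 85.59391784667969)
[232 198   7  10  23] [234. 203.] [0.543 0.153 0.084] 23 fin [0.544  0.1517 0.0844] 0.089 0.564
((546.0635986328125, 152.53587341308594), (22.359060287475586, 15.983680725097656), 33.71065902709961)
[193 202   7   7  20] [196. 205.] [0.54  0.257 0.085] 20 fin [0.5398 0.2569 0.0843] 0.086 0.598
((540.62060546875, 256.4273376464844), (16.131214141845703, 16.500967025756836), 1.9655228853225708)
[209 212   5   8  17] [211. 216.] [0.51  0.216 0.085] 17 fin [0.5105 0.2156 0.085 ] 0.089 0.553
((510.3078918457031, 216.41969299316406), (22.10684585571289, 8.567991256713867), 23.249876022338867)
[176 219  41   8  98] [193. 223.] [0.49  0.268 0.083] 70 fin [0.4931 0.276  0.0842] 0.091 0.558
((494.71334838
[... 492 characters left out ...]
5)
701
0.36 37 0.01 0.068 0.045 0.13
0.37 29 0.01 0.068 0.032 0.1134
0.38 4 0.011 0.019 0.015 0.1103
0.4 14 -0.259 -0.249 -0.254 0.1077
0.41 8 -0.257 -0.25 -0.254 0.1066
0.42 5 -0.258 -0.25 -0.252 0.1073
0.43 2 -0.279 -0.279 -0.279 0.1251
0.44 5 -0.279 -0.276 -0.278 0.1299
0.45 4 -0.279 -0.277 -0.278 0.1336
0.46 1 -0.278 -0.278 -0.278 0.1365
0.48 8 -0.17 -0.161 -0.166 0.1267
0.49 16 -0.17 -0.162 -0.166 0.1291
(285, 175) [0.60668536 0.01013457 0.13613401]
(330, 175) [ 0.60483276 -0.10604109  0.12870999]
(332, 205) [ 0.53883385 -0.11322581  0.0016128 ]
(285, 205) [0.54091687 0.02059133 0.01619499]
(310, 240) [ 0.43958283 -0.04870551  0.05451788]
(365, 175) [ 0.58531101 -0.18501825  0.23241976]
```

View pics/top2.png

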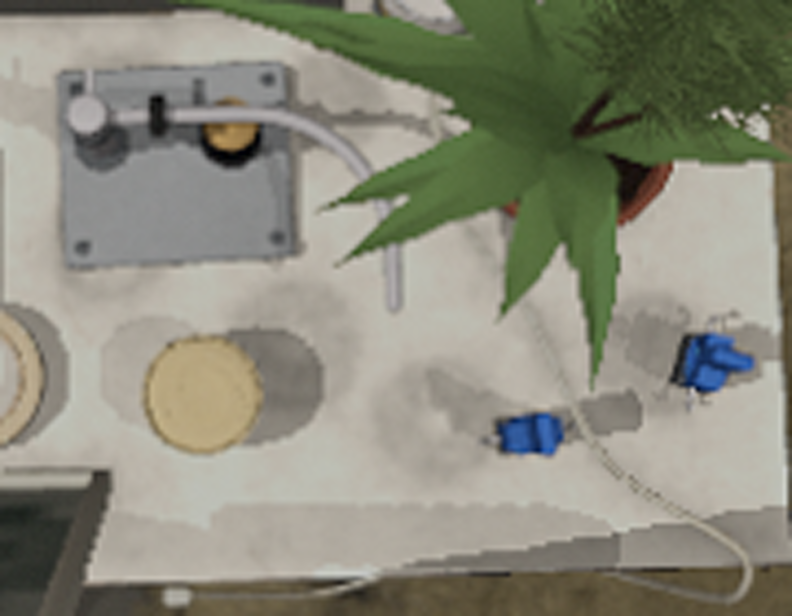

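The enlarged crop shows the bar's tip at crop (394,310). The bend runs through (350,155) and the last straight along row 116. The buffer is at (157,115), the post cap at (88,115) and the catch at (230,125). The near slider's fin is at crop (547,432), roughly aligned with world x, and two leaf tips overlap the bend.

```bash
cat >> h.py <<'E'
def ray(c,u,v,z):
    K=np.array(c['camera_matrix']);r=cv2.undistortPoints(np.array([[[u,v]]],float),K,np.array([float(c['k1']),0,0,0,0.])).ravel()
    d=c['T'][:3,:3]@[r[0],r[1],1];o=c['T'][:3,3];return o+d*(z-o[2])/d[2]
def move(x,y,z,yaw):
    """shift mm & turn rad in tool axes from measured pose to a tool-down pose with tool x at yaw"""
    P=pose();G=R.from_euler('z',yaw)*R.from_euler('x',np.pi)
    A=R.from_matrix(P[:3,:3]);print('move mm',(A.inv().apply(np.array([x,y,z])-P[:3,3])*1000).round(1),'rot',(A.inv()*G).as_rotvec().round(4))
E
python3 - <<'E'
from h import *
np.set_printoptions(linewidth=200,suppress=True)
c=load('top');W=cloud(c)
B=[(165,115),(200,116),(240,116),(270,116),(300,121),(325,133),(350,155),(372,180),(386,210),(392,240),(394,270),(394,308)]
P=np.array([ray(c,265+(a+.0)/4.4-.4,150+b/4.4-.4,.12) for a,b in B]);print(P[:,:2].round(4).tolist())
for a,b in B: print(W[round(150+b/4.4-.4),round(265+a/4.4-.4)].round(3),end='')
from scipy.optimize import least_squares
def dist(p,q):
    ca,sa=np.cos(q[2]),np.sin(q[2]);l=(p[:,:2]-q[:2])@np.array([[ca,-sa],[sa,ca]])*1000
    x,y=l.T
    return np.where(x<0,-(y+85),np.where(y>0,x-85,np.hypot(x,y)-85)),l
r=least_squares(lambda q:dist(P,q)[0],[.51,-.08,0],loss='soft_l1');print('\nbar frame',r.x,dist(P,r.x)[0].round(1));print(dist(P,r.x)[1].round(1)[[0,-1]])
print('post',ray(c,265+88/4.4-.4,150+113/4.4-.4,.132),'catch',ray(c,265+230/4.4-.4,150+120/4.4-.4,.08))
print('plate corners',[ray(c,265+a/4.4-.4,150+b/4.4-.4,.012)[:2].round(3) for a,b in[(58,70),(290,63),(297,256),(67,268)]])
h=cv2.cvtColor(c['color'],cv2.COLOR_RGB2HSV);g=(h[...,0]>30)&(h[...,0]<75)&(h[...,1]>80)&(W[...,2]>.03)
p=W[g];k=(p[:,0]>.35)&(p[:,0]<.7)&(p[:,1]>-.24)&(p[:,1]<.1);p=p[k]
for a in np.arange(.35,.7,.02):
  print(round(a,2),[(round(b,2),round(q[:,2].min(),2),round(q[:,2].max(),2)) for b in np.arange(-.24,.1,.02) for q in [p[(p[:,0]>=a)&(p[:,0]<a+.02)&(p[:,1]>=b)&(p[:,1]<b+.02)]] if len(q)])
w=cam('wrist');print(w['hand_eye'].round(3),w['camera_matrix'][0])
move(.40,-.252,.26,0)
E
```

```text
[[0.6063, -0.0334], [0.6051, -0.0541], [0.6045, -0.0779], [0.604, -0.0957], [0.6005, -0.1134], [0.593, -0.128], [0.5794, -0.1424], [0.5641, -0.1549], [0.546, -0.1626], [0.5282, -0.1655], [0.5104, -0.1661], [0.488, -0.1653]]
[ 0.603 -0.034  0.136][ 0.603 -0.054  0.129][ 0.603 -0.077  0.128][ 0.603 -0.096  0.127][ 0.6   -0.114  0.127][ 0.591 -0.126  0.129][ 0.578 -0.142  0.126][ 0.556 -0.15   0.176][ 0.546 -0.161  0.127][ 0.52  -0.159  0.203][ 0.51  -0.165  0.128][ 0.487 -0.164  0.125]
bar frame [ 0.52049986 -0.0813459  -0.01455911] [ 0.1 -0.8 -1.1 -0.3  1.2  1.2 -0.2  0.5  0.2 -0.5 -0.1 -0.6]
[[ 85.1  49.2]
 [-31.3 -84.4]]
post [0.60668042 0.01149274 0.132     ] catch [ 0.60880858 -0.07190232  0.08      ]
plate corners [array([0.656, 0.04 ]), array([ 0.657, -0.112]), array([ 0.53 , -0.113]), array([0.526, 0.036])]
0.35 []
0.37 []
0.39 []
0.41 []
0.43 []
0.45 []
0.47 [(np.float64(-0.24), np.float64(0.17), np.float64(0.18))]
0.49 [(np.float64(-0.24), np.float64(0.17), np.float64(0.18))]
0.51 [(np.float64(-0.24), np.float64(0.17), np.float64(0.18)), (np.float64(-0.2), np.float64(0.2), np
[... 2876 characters left out ...]
at64(0.28)), (np.float64(-0.16), np.float64(0.28), np.float64(0.29))]
0.69 [(np.float64(-0.24), np.float64(0.26), np.float64(0.27)), (np.float64(-0.18), np.float64(0.18), np.float64(0.18)), (np.float64(-0.16), np.float64(0.28), np.float64(0.29)), (np.float64(-0.14), np.float64(0.03), np.float64(0.29)), (np.float64(-0.12), np.float64(0.04), np.float64(0.04)), (np.float64(-0.1), np.float64(0.04), np.float64(0.05)), (np.float64(-0.08), np.float64(0.05), np.float64(0.06))]
[[-0.001 -0.953 -0.304  0.078]
 [ 1.    -0.001 -0.    -0.   ]
 [ 0.    -0.304  0.953 -0.123]
 [ 0.     0.     0.     1.   ]] [308.8640702    0.         319.06641813]
move mm [ 334.3 -240.5  -10. ] rot [-0.0014 -0.0001  0.2228]
```

Request:
{"api": "play_rows", "payload": {
  "xyz": [
    [43, -30, 6],
    [86, -59, 12],
    [130, -89, 19],
    [173, -118, 25],
    [216, -148, 31],
    [260, -178, 37],
    [303, -207, 44],
    [346, -237, 50],
    [346, -237, 50],
    [346, -237, 50]
  ],
  "rot": [
    [0, 0, 0.03],
    [0, 0, 0.06],
    [0, 0, 0.09],
    [0, 0, 0.12],
    [0, 0, 0.15],
    [0, 0, 0.18],
    [0, 0, 0.2],
    [0, 0, 0.223],
    [0, 0, 0.223],
    [0, 0, 0.223]
  ],
  "grip": [1, 1, 1, 1, 1, 1, 1, 1, 1, 1]
}}

```text
time_s: 1.4
eef_pos: [0.412, -0.2532, 0.2002]
eef_rot: [0.0, 1.0, 0.0, -0.0]
wrist_force: [-0.3, -0.1, 0.0]
opening: 1.001
grasp_force: 0.0
```

Run:
```python
from h import *
np.set_printoptions(linewidth=200,suppress=True)
print(pose().round(4),readout.get_obs()['wrist_force'])
c=cam('wrist');W=cloud(c);save(c,'w1.png',s=1.25)
h=cv2.cvtColor(c['color'],cv2.COLOR_RGB2HSV)
m=(h[...,0]>100)&(h[...,0]<130)&(h[...,1]>150)&(W[...,1]>-.32)&(W[...,1]<-.2)&(W[...,0]>.36)&(W[...,0]<.46)
p=W[m];t=p[p[:,2]>.097];print(len(t),t.mean(0),np.median(t[:,2]),cv2.minAreaRect((t[:,:2]*1000).astype(np.float32)))
t=p[(p[:,2]>.05)&(p[:,2]<.065)];print(len(t),cv2.minAreaRect((t[:,:2]*1000).astype(np.float32)))
```

```text
[[ 1.      0.0009 -0.0005  0.412 ]
 [ 0.0009 -1.     -0.0002 -0.2532]
 [-0.0005  0.0002 -1.      0.2002]
 [ 0.      0.      0.      1.    ]] [-0.26621333 -0.08711706  0.04962763]
356 [ 0.41308693 -0.25778232  0.11644972] 0.10430189025831482 ((415.8763122558594, -271.2991943359375), (31.44498062133789, 93.09625244140625), 1.7574410438537598)
392 ((412.6250305175781, -254.42413330078125), (19.99641990661621, 32.11866760253906), 7.617424488067627)
```

View pics/w1.png

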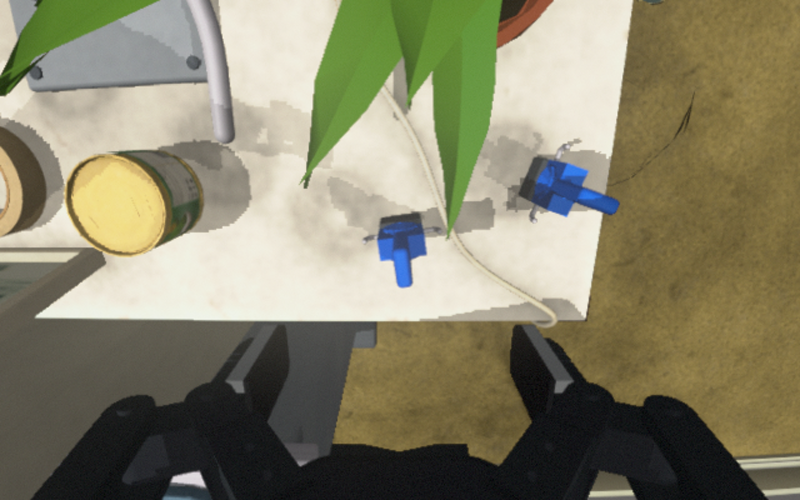

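The wrist view shows the slider at (402,240) with its fin leaning towards (404,285), turned a few degrees. The bar's tip is at (226,138). The leaf tips are at (305,185), and at (450,235) near the slider's right side.

Run:
```python
from h import *
np.set_printoptions(linewidth=200,suppress=True)
c=load('wrist');W=cloud(c)
h=cv2.cvtColor(c['color'],cv2.COLOR_RGB2HSV)
m=((h[...,0]>100)&(h[...,0]<130)&(h[...,1]>120)).astype(np.uint8); m[:160]=0;m[235:]=0;m[:,:290]=0;m[:,360:]=0
p=W[m>0]
for lo,hi in((.1,.112),(.09,.1),(.08,.09),(.07,.08),(.055,.062)):
    t=p[(p[:,2]>lo)&(p[:,2]<hi)]
    if len(t)>4: print(lo,len(t),t.mean(0).round(4),t.min(0).round(4),t.max(0).round(4),cv2.minAreaRect((t[:,:2]*1000).astype(np.float32)))
np.save('finmask.npy',m)
# bar top
s=W[0:125,120:200];k=(s[...,2]>.115)&(s[...,2]<.14)&(s[...,1]<-.1)&(s[...,1]>-.19)
q=s[k]
for a in np.arange(.48,.62,.005):
    t=q[(q[:,0]>=a)&(q[:,0]<a+.005)]
    if len(t): print(a.round(3),len(t),'y',t[:,1].min().round(4),t[:,1].max().round(4),'z',np.percentile(t[:,2],[10,50,95]).round(4))
s=W[100:125,200:280].reshape(-1,3);print('table z',np.nanmedian(W[150:200,220:280,2]))
save(c,'w2.png',(140,60,380,240),3.3)
```

```text
0.1 368 [ 0.4124 -0.2548  0.104 ] [ 0.3992 -0.2598  0.1002] [ 0.4236 -0.2491  0.1061] ((411.36138916015625, -254.50160217285156), (24.328277587890625, 9.885797500610352), 3.545790910720825)
0.09 16 [ 0.4214 -0.2522  0.0952] [ 0.4182 -0.2592  0.09  ] [ 0.4232 -0.249   0.0994] ((420.9168395996094, -254.40936279296875), (10.45038890838623, 3.618546724319458), 79.32327270507812)
0.08 11 [ 0.4206 -0.2542  0.085 ] [ 0.4103 -0.2603  0.0813] [ 0.4227 -0.2497  0.0886] ((418.2942810058594, -257.32940673828125), (15.792815208435059, 6.443244934082031), 42.628143310546875)
0.07 12 [ 0.4197 -0.2553  0.0753] [ 0.4092 -0.2605  0.0708] [ 0.4227 -0.2495  0.0794] ((417.7825622558594, -257.5900573730469), (16.772193908691406, 7.012512683868408), 41.27414321899414)
0.055 409 [ 0.4115 -0.2549  0.0585] [ 0.4014 -0.2718  0.0552] [ 0.4229 -0.2378  0.062 ] ((412.8819885253906, -254.4097137451172), (20.597415924072266, 32.635948181152344), 8.025875091552734)
0.485 113 y -0.1698 -0.1609 z [0.1226 0.1253 0.1272]
0.49 138 y -0.1701 -0.1607 z [0.123  0.1259 0.1275]
0.495 145 y -0.1705 -0.1609 z [0.1239 0.126  0.1276]
0.5 149 y -0.1708 -0.1602 z [0.1234 0.1258 0.1277]
0.505 160 y -0.1705 -0.1607 z [0.1232 0.126  0.1274]
0.51 155 y -0.1705 -0.1602 z [0.1231 0.126  0.1274]
0.515 158 y -0.1704 -0.1605 z [0.1231 0.1259 0.1278]
0.52 162 y -0.1707 -0.1607 z [0.1236 0.1262 0.1277]
0.525 167 y -0.1705 -0.1598 z [0.1233 0.126  0.1274]
0.53 167 y -0.1695 -0.1591 z [0.123  0.126  0.1277]
0.535 171 y -0.1685 -0.1582 z [0.1234 0.1261 0.1274]
0.54 175 y -0.1683 -0.1564 z [0.123  0.1259 0.1277]
0.545 141 y -0.1662 -0.155 z [0.1232 0.1259 0.1276]
table z -0.0007016966114676837
```

View pics/w2.png

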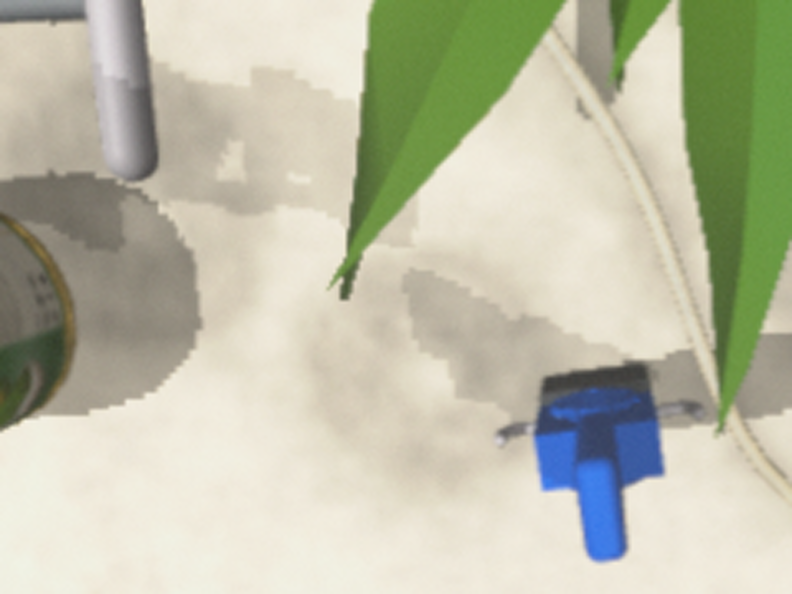

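Request:
{"api": "play_rows", "payload": {
  "xyz": [
    [0, 1, 20],
    [0, 1, 45],
    [0, 1, 70],
    [0, 1, 95],
    [0, 1, 110],
    [0, 1, 116],
    [0, 1, 116],
    [0, 1, 116],
    [0, 1, 116],
    [0, 1, 116]
  ],
  "rot": [
    [0, 0, -0.03],
    [0, 0, -0.06],
    [0, 0, -0.09],
    [0, 0, -0.12],
    [0, 0, -0.12],
    [0, 0, -0.12],
    [0, 0, -0.12],
    [0, 0, -0.12],
    [0, 0, -0.12],
    [0, 0, -0.12]
  ],
  "grip": [1, 1, 1, 1, 1, 1, 0.6, 0.3, 0, 0]
}}

```text
time_s: 2.7
eef_pos: [0.4124, -0.2544, 0.0847]
eef_rot: [0.0, 0.998, 0.06, 0.0]
wrist_force: [0.1, -0.4, 0.9]
opening: 0.142
grasp_force: 0.0
```

Run:
```python
from h import *
o=readout.get_obs();print(o['opening'],o['grasp_force'],o['wrist_force'],o['torque'])
move(.36,-.166,.1650,0)
```

```text
0.14165689322699485 0.0 [ 0.06152615 -0.42487134  0.89922696] [ 0.00264069  0.0251001  -0.03131421]
move mm [-41.4 -93.9 -80.3] rot [ 0.0007 -0.0006  0.12  ]
```

Request:
{"api": "play_rows", "payload": {
  "xyz": [
    [0, 0, 0],
    [0, 0, 0],
    [0, 0, 0],
    [0, 0, 0],
    [0, 0, -2],
    [0, 0, -15],
    [-10, -15, -35],
    [-20, -40, -60],
    [-30, -60, -80],
    [-30, -60, -80]
  ],
  "rot": [
    [0, 0, 0],
    [0, 0, 0],
    [0, 0, 0],
    [0, 0, 0],
    [0, 0, 0],
    [0, 0, 0],
    [0, 0, 0.03],
    [0, 0, 0.07],
    [0, 0, 0.12],
    [0, 0, 0.12]
  ],
  "grip": [0, 0, 0, 0, 0, 0, 0, 0, 0, 0]
}}

```text
time_s: 3.95
eef_pos: [0.3755, -0.1979, 0.1659]
eef_rot: [0.001, 1.0, 0.0, 0.001]
wrist_force: [0.2, -1.1, -1.9]
opening: 0.11
grasp_force: 58.6
```

Run:
```python
from h import *
np.set_printoptions(linewidth=200,suppress=True)
o=readout.get_obs();print(o['opening'],o['grasp_force'],o['wrist_force'],o['torque'],o['eef_pos'],o['eef_rot'])
c=cam('wrist');save(c,'w3.png',s=1.25);c2=cam('scene')
move(.43,-.166,.1645,0)
```

```text
0.11017671195485453 58.583545088768005 [ 0.2438099  -1.14967256 -1.87016546] [0.0589616  0.0106151  0.01258422] [ 0.37545793 -0.19792925  0.1659193 ] [0.00106261 0.99999867 0.00042981 0.00116268]
move mm [ 54.5 -32.5   0.1] rot [ 0.001  -0.0009  0.0008]
```

View pics/w3.png

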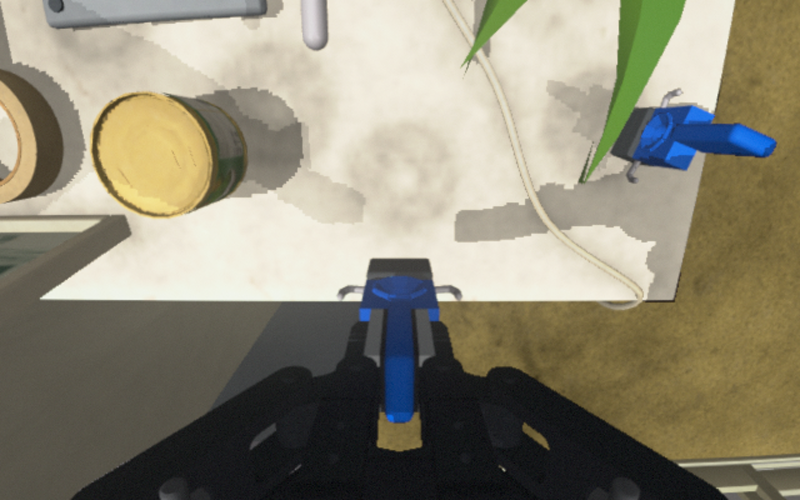

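The slider is held square in the fingers, with its block at (400,290) and the fin between the pads. The bar's tip is at (315,45).

Run:
```python
from h import *
np.set_printoptions(linewidth=200,suppress=True)
c=load('wrist');W=cloud(c)
p=W[200:265,270:370].reshape(-1,3);p=p[(p[:,2]>.07)&(p[:,2]<.16)]
for a in np.arange(.08,.155,.005):
    t=p[(p[:,2]>=a)&(p[:,2]<a+.005)]
    if len(t): print(a.round(3),len(t),t.min(0).round(4),t.max(0).round(4),np.median(t,0).round(4))
t=p[(p[:,2]>.135)&(p[:,2]<.15)]
q=t[(abs(t[:,1]+.198)<.018)];print('top',len(q),np.percentile(q[:,2],[10,50,90]))
s=W[0:50,200:270].reshape(-1,3);q=s[(s[:,2]>.115)&(s[:,2]<.14)]
for a in np.arange(.48,.53,.005):
    t=q[(q[:,0]>=a)&(q[:,0]<a+.005)]
    if len(t): print(a.round(3),len(t),'y',t[:,1].min().round(4),t[:,1].max().round(4),'z',np.percentile(t[:,2],[10,50,95]).round(4))
print(q.min(0))
```

```text
0.08 33 [ 0.3848 -0.2139  0.0828] [ 0.3858 -0.1816  0.085 ] [ 0.3855 -0.1984  0.0843]
0.085 111 [ 0.3836 -0.2152  0.085 ] [ 0.3861 -0.1818  0.0899] [ 0.3856 -0.1977  0.0877]
0.09 111 [ 0.3847 -0.2147  0.0901] [ 0.3862 -0.1815  0.095 ] [ 0.3856 -0.1984  0.0926]
0.095 160 [ 0.3718 -0.2257  0.095 ] [ 0.3861 -0.1705  0.1   ] [ 0.3856 -0.1974  0.0978]
0.1 377 [ 0.372  -0.2288  0.1   ] [ 0.3862 -0.1678  0.105 ] [ 0.3834 -0.199   0.1024]
0.105 285 [ 0.3717 -0.2293  0.105 ] [ 0.3859 -0.1666  0.11  ] [ 0.3831 -0.1971  0.1059]
0.11 195 [ 0.3721 -0.2286  0.11  ] [ 0.3866 -0.1667  0.115 ] [ 0.3835 -0.1977  0.113 ]
0.115 312 [ 0.3787 -0.215   0.115 ] [ 0.3862 -0.1814  0.12  ] [ 0.3822 -0.1983  0.117 ]
0.12 122 [ 0.3805 -0.2148  0.12  ] [ 0.3862 -0.1811  0.125 ] [ 0.3823 -0.192   0.1224]
0.125 160 [ 0.3809 -0.2149  0.1251] [ 0.3861 -0.1811  0.13  ] [ 0.3818 -0.1906  0.1279]
0.13 335 [ 0.3808 -0.215   0.13  ] [ 0.3862 -0.1809  0.135 ] [ 0.3822 -0.1982  0.1332]
0.135 297 [ 0.3755 -0.2149  0.135 ] [ 0.3859 -0.181   0.14  ] [ 0.3815 -0.1976  0.1383]
0.14 97 [ 0.3763 -0.2147  0.14  ] [ 0.3868 -0.1811  0.145 ] [ 0.3811 -0.1981  0.1407]
0.145 92 [ 0.385  -0.2091  0.145 ] [ 0.3871 -0.1866  0.15  ] [ 0.3863 -0.1976  0.1481]
0.15 251 [ 0.3817 -0.2143  0.15  ] [ 0.3873 -0.181   0.155 ] [ 0.3864 -0.1986  0.153 ]
top 486 [0.13568568 0.13958226 0.14783351]
0.48 7 y -0.1664 -0.1641 z [0.1224 0.1231 0.1242]
0.485 220 y -0.17 -0.1603 z [0.1231 0.1255 0.1273]
0.49 246 y -0.1704 -0.1602 z [0.124  0.126  0.1276]
0.495 258 y -0.1702 -0.1604 z [0.1243 0.1261 0.1278]
0.5 64 y -0.1701 -0.1601 z [0.1232 0.1257 0.1274]
[ 0.48473312 -0.17042336  0.12015539]
```

Request:
{"api": "play_rows", "payload": {
  "xyz": [
    [15, -5, 0],
    [30, -10, 0],
    [45, -16, 1],
    [60, -22, 1],
    [75, -28, 1],
    [85, -32, 1],
    [88, -33, 1],
    [88, -33, 1],
    [88, -33, 1],
    [88, -33, 1]
  ],
  "rot": [
    [0, 0, 0],
    [0, 0, 0],
    [0, 0, 0],
    [0, 0, 0],
    [0, 0, 0],
    [0, 0, 0],
    [0, 0, 0],
    [0, 0, 0],
    [0, 0, 0],
    [0, 0, 0]
  ],
  "grip": [0, 0, 0, 0, 0, 0, 0, 0, 0, 0]
}}

```text
time_s: 5.3
eef_pos: [0.4629, -0.1654, 0.1633]
eef_rot: [0.0, 1.0, -0.0, -0.0]
wrist_force: [-0.7, 0.4, -1.9]
opening: 0.106
grasp_force: 58.6
```

Run:
```python
from h import *
np.set_printoptions(linewidth=200,suppress=True)
o=readout.get_obs();print(o['wrist_force'],o['torque'],o['eef_pos'],o['eef_rot'])
c=cam('wrist');save(c,'w4.png',(200,80,440,260),3.3);W=cloud(c)
x0,y0,z0=o['eef_pos']
p=W[100:265,240:400].reshape(-1,3)
t=p[(abs(p[:,2]-(z0-.075))<.01)&(abs(p[:,1]-y0)<.018)&(p[:,0]<x0+.015)];print('face x',np.median(t[:,0])-x0,'y',t[:,1].min(),t[:,1].max())
q=p[(p[:,0]>x0-.002)&(p[:,0]<x0+.008)&(abs(p[:,1]-y0)<.018)&(p[:,2]<z0-.018)&(p[:,2]>z0-.035)];print('block top',np.percentile(q[:,2],[25,50,75]))
q=p[(p[:,2]>.115)&(p[:,2]<.135)&(p[:,0]>x0+.0155)]
for a in np.arange(.48,.56,.005):
    t=q[(q[:,0]>=a)&(q[:,0]<a+.005)]
    if len(t)>3: print(a.round(3),len(t),'y',t[:,1].min().round(4),t[:,1].max().round(4),'z',np.percentile(t[:,2],[10,50,95]).round(4))
print(q[:,0].min())
```

```text
[-0.68584788  0.37163079 -1.90450376] [-0.02625755 -0.03824534 -0.07498169] [ 0.46291191 -0.16543104  0.16334813] [ 0.00003928  0.99999994 -0.00033131 -0.00000626]
face x 0.009947529662580168 y -0.1824983613962474 -0.1486938776339177
block top [0.13134647 0.13450663 0.13683073]
0.485 102 y -0.1696 -0.1607 z [0.1242 0.1258 0.1274]
0.49 82 y -0.1695 -0.1607 z [0.1243 0.1263 0.1276]
0.535 84 y -0.1652 -0.1576 z [0.1236 0.1261 0.1277]
0.54 140 y -0.1673 -0.1567 z [0.1242 0.126  0.1276]
0.48495443840788577
```

View pics/w4.png

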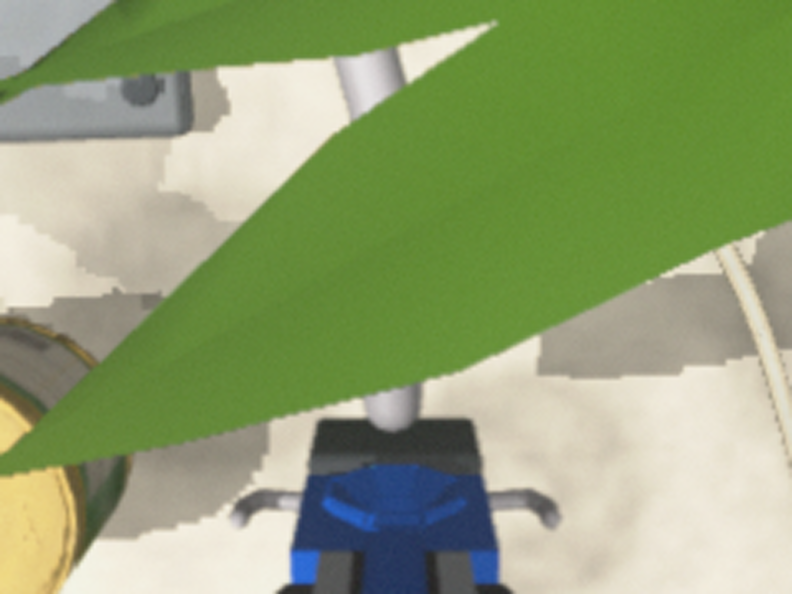

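The slider's front face (dark base edge at crop (395,425)) sits just below the bar's tip at (395,420), and the two are centred sideways. The leaf lies across the bar, so I'll watch the force there.

Request:
{"api": "play_rows", "payload": {
  "xyz": [
    [0, -0.4, -1.5],
    [3, -0.4, -1.5],
    [6, -0.4, -1.5],
    [9, -0.4, -1.5],
    [11, -0.4, -1.5],
    [13, -0.4, -1.5],
    [15, -0.4, -1.5],
    [17, -0.4, -1.5],
    [19, -0.4, -1.5],
    [19, -0.4, -1.5]
  ],
  "rot": [
    [0, 0, 0],
    [0, 0, 0],
    [0, 0, 0],
    [0, 0, 0],
    [0, 0, 0],
    [0, 0, 0],
    [0, 0, 0],
    [0, 0, 0],
    [0, 0, 0],
    [0, 0, 0]
  ],
  "grip": [0, 0, 0, 0, 0, 0, 0, 0, 0, 0]
}}

```text
time_s: 6.6
eef_pos: [0.4823, -0.1648, 0.1648]
eef_rot: [0.0, 1.0, -0.0, 0.0]
wrist_force: [-0.4, 0.1, -0.1]
opening: 0.111
grasp_force: 58.6
```

Request:
{"api": "play_rows", "payload": {
  "xyz": [
    [1, 0, 0],
    [2, 0, 0],
    [3, 0, 0],
    [4, 0, 0],
    [5, 0, 0],
    [6, 0, 0],
    [7, 0, 0],
    [8, 0, 0],
    [8, 0, 0],
    [8, 0, 0]
  ],
  "rot": [
    [0, 0, 0],
    [0, 0, 0],
    [0, 0, 0],
    [0, 0, 0],
    [0, 0, 0],
    [0, 0, 0],
    [0, 0, 0],
    [0, 0, 0],
    [0, 0, 0],
    [0, 0, 0]
  ],
  "grip": [0, 0, 0, 0, 0, 0, 0, 0, 0, 0]
}}

```text
time_s: 7.85
eef_pos: [0.4902, -0.1648, 0.1648]
eef_rot: [-0.0, 1.0, -0.0, -0.0]
wrist_force: [-0.0, -1.2, -1.4]
opening: 0.111
grasp_force: 58.6
```

Run:
```python
from h import *
o=readout.get_obs();print(o['wrist_force'],o['torque'],o['eef_pos'])
```

```text
[-0.02250389 -1.21823828 -1.35009214] [ 0.00910823 -0.04007387  0.02251788] [ 0.49017405 -0.1648302   0.16476907]
```

```bash
cat >> h.py <<'E'
C=np.array([.5197,-.0807]);PHI=-.015;ZB=.122;BO=np.array([-1.9,.1,42.7])/1000
def bar(s):
    "s mm from tip along true axis -> local xy mm, heading"
    if s<35: x,y,a=-35+s,-85,0
    elif s<35+133.52: a=(s-35)/85; x,y=85*np.sin(a),-85*np.cos(a)
    else: x,y,a=85,s-168.52,np.pi/2
    ca,sa=np.cos(PHI),np.sin(PHI)
    return C+np.array([ca*x-sa*y,sa*x+ca*y])/1000,a+PHI
def where():
    P=pose();b=P[:3,3]+P[:3,:3]@BO
    S=np.arange(-30,230,.1);d=[np.hypot(*(bar(s)[0]-b[:2])) for s in S];s=S[np.argmin(d)]
    p,a=bar(s);n=np.array([-np.sin(a),np.cos(a)])
    yaw=np.arctan2(P[1,0],P[0,0]);print('s',round(s,1),'left off mm',((b[:2]-p)@n*1000).round(2),'bore z',(b[2]*1000).round(2),'yaw err',round(yaw-a,3),'s: bend end 168.5, home 201');return s
def rows(ds,n=10,dn=0,dz=0,hold=1):
    "rows from measured pose onto the bar path, offset dn to left, dz up (mm)"
    P=pose();A=R.from_matrix(P[:3,:3]);s0=where();out=[];rt=[]
    for i in range(n):
        s=s0+ds*min(1,(i+1)/(n-hold));p,a=bar(s);p=p+dn/1000*np.array([-np.sin(a),np.cos(a)])
        G=R.from_euler('z',a)*R.from_euler('x',np.pi);t=np.array([*p,ZB+dz/1000])-G.apply(BO)
        out.append((A.inv().apply(t-P[:3,3])*1000).round(1).tolist());rt.append((A.inv()*G).as_rotvec().round(3).tolist())
    print('xyz',out);print('rot',rt)
def feel(n=4):
    F=[];T=[]
    for i in range(n):
        vision.camera('top');o=readout.get_obs();F.append(o['wrist_force']);T.append(o['torque'])
    a=-R.from_matrix(pose()[:3,:3]).inv().as_rotvec()
    f=np.mean(F,0);Rm=pose()[:3,:3];print('force along tool x (fwd)',(f@Rm[:,0]).round(2),'left',-(f@Rm[:,1]).round(2),'up',f[2].round(2),'sd',np.std(F,0).round(2),'torque',np.mean(T,0).round(3),'t',o['time_s'])
E
python3 - <<'E'
from h import *
feel();rows(22,dn=0,dz=0)
E
```

```text
force along tool x (fwd) 0.01 left 0.54 up -1.71 sd [0.17 0.36 0.53] torque [ 0.001 -0.027  0.014] t 8.05
s 4.8 left off mm 0.31 bore z 122.06 yaw err 0.015 s: bend end 168.5, home 201
xyz [[2.4, 0.4, 0.1], [4.9, 0.4, 0.1], [7.3, 0.4, 0.1], [9.7, 0.5, 0.1], [12.2, 0.5, 0.1], [14.6, 0.6, 0.1], [17.1, 0.6, 0.1], [19.5, 0.6, 0.1], [22.0, 0.7, 0.1], [22.0, 0.7, 0.1]]
rot [[-0.0, 0.0, 0.015], [-0.0, 0.0, 0.015], [-0.0, 0.0, 0.015], [-0.0, 0.0, 0.015], [-0.0, 0.0, 0.015], [-0.0, 0.0, 0.015], [-0.0, 0.0, 0.015], [-0.0, 0.0, 0.015], [-0.0, 0.0, 0.015], [-0.0, 0.0, 0.015]]
```

Request:
{"api": "play_rows", "payload": {
  "xyz": [
    [2.4, 0.4, 0],
    [4.9, 0.4, 0],
    [7.3, 0.4, 0],
    [9.7, 0.5, 0],
    [12.2, 0.5, 0],
    [14.6, 0.6, 0],
    [17.1, 0.6, 0],
    [19.5, 0.6, 0],
    [22, 0.7, 0],
    [22, 0.7, 0]
  ],
  "rot": [
    [0, 0, 0.015],
    [0, 0, 0.015],
    [0, 0, 0.015],
    [0, 0, 0.015],
    [0, 0, 0.015],
    [0, 0, 0.015],
    [0, 0, 0.015],
    [0, 0, 0.015],
    [0, 0, 0.015],
    [0, 0, 0.015]
  ],
  "grip": [0, 0, 0, 0, 0, 0, 0, 0, 0, 0]
}}

```text
time_s: 9.3
eef_pos: [0.5124, -0.1655, 0.1648]
eef_rot: [0.0, 1.0, -0.008, 0.0]
wrist_force: [-0.3, -0.5, -2.3]
opening: 0.107
grasp_force: 58.6
```

Run:
```python
from h import *
feel();rows(25,dn=0,dz=0)
```

```text
force along tool x (fwd) -0.2 left -0.58 up -1.72 sd [0.52 0.29 0.05] torque [ 0.011 -0.035 -0.001] t 9.5
s 26.8 left off mm -0.03 bore z 122.04 yaw err -0.0 s: bend end 168.5, home 201
xyz [[2.8, -0.0, 0.0], [5.6, -0.0, 0.0], [8.3, -0.0, 0.0], [11.1, -0.1, 0.0], [13.9, -0.4, 0.0], [16.6, -0.6, 0.0], [19.4, -1.0, 0.0], [22.1, -1.5, 0.0], [24.8, -2.1, 0.0], [24.8, -2.1, 0.0]]
rot [[-0.0, 0.0, -0.0], [-0.0, 0.0, -0.0], [-0.0, 0.0, -0.002], [-0.0, 0.0, -0.034], [-0.0, 0.0, -0.067], [-0.0, 0.0, -0.1], [-0.0, 0.0, -0.132], [-0.0, 0.0, -0.165], [-0.0, 0.0, -0.198], [-0.0, 0.0, -0.198]]
```

Request:
{"api": "play_rows", "payload": {
  "xyz": [
    [2.8, 0, 0],
    [5.6, 0, 0],
    [8.3, 0, 0],
    [11.1, -0.1, 0],
    [13.9, -0.4, 0],
    [16.6, -0.7, 0],
    [19.4, -1.1, 0],
    [22.1, -1.6, 0],
    [24.8, -2.2, 0],
    [24.8, -2.2, 0]
  ],
  "rot": [
    [0, 0, 0],
    [0, 0, 0],
    [0, 0, -0.002],
    [0, 0, -0.034],
    [0, 0, -0.067],
    [0, 0, -0.1],
    [0, 0, -0.132],
    [0, 0, -0.165],
    [0, 0, -0.198],
    [0, 0, -0.198]
  ],
  "grip": [0, 0, 0, 0, 0, 0, 0, 0, 0, 0]
}}

```text
time_s: 10.75
eef_pos: [0.5372, -0.1637, 0.1648]
eef_rot: [0.0, 0.996, 0.092, 0.0]
wrist_force: [-0.3, 0.2, -1.8]
opening: 0.109
grasp_force: 58.5
```

Run:
```python
from h import *
feel();rows(25,dn=0.2,dz=0)
```

```text
force along tool x (fwd) -0.04 left 0.18 up -1.27 sd [0.29 0.27 0.41] torque [0.011 0.015 0.   ] t 10.95
s 51.8 left off mm 0.14 bore z 122.06 yaw err -0.0 s: bend end 168.5, home 201
xyz [[2.8, -0.2, 0.1], [5.6, -0.4, 0.1], [8.3, -0.7, 0.1], [11.1, -1.0, 0.1], [13.8, -1.5, 0.1], [16.5, -2.1, 0.1], [19.2, -2.7, 0.1], [21.9, -3.4, 0.1], [24.5, -4.3, 0.1], [24.5, -4.3, 0.1]]
rot [[-0.0, 0.0, -0.033], [-0.0, 0.0, -0.065], [-0.0, 0.0, -0.098], [-0.0, 0.0, -0.131], [-0.0, 0.0, -0.163], [-0.0, 0.0, -0.196], [-0.0, 0.0, -0.229], [-0.0, 0.0, -0.262], [-0.0, 0.0, -0.294], [-0.0, 0.0, -0.294]]
```

Request:
{"api": "play_rows", "payload": {
  "xyz": [
    [2.8, -0.2, 0],
    [5.6, -0.4, 0],
    [8.3, -0.7, 0],
    [11.1, -1.0, 0],
    [13.8, -1.5, 0],
    [16.5, -2.1, 0],
    [19.2, -2.7, 0],
    [21.9, -3.4, 0],
    [24.5, -4.3, 0],
    [24.5, -4.3, 0]
  ],
  "rot": [
    [0, 0, -0.033],
    [0, 0, -0.065],
    [0, 0, -0.098],
    [0, 0, -0.131],
    [0, 0, -0.163],
    [0, 0, -0.196],
    [0, 0, -0.229],
    [0, 0, -0.262],
    [0, 0, -0.294],
    [0, 0, -0.294]
  ],
  "grip": [0, 0, 0, 0, 0, 0, 0, 0, 0, 0]
}}

```text
time_s: 12.2
eef_pos: [0.5605, -0.1549, 0.1648]
eef_rot: [-0.0, 0.972, 0.236, 0.0]
wrist_force: [-0.5, -0.1, -0.9]
opening: 0.109
grasp_force: 58.5
```

Run:
```python
from h import *
feel();rows(25,dn=0.2,dz=0)
```

```text
force along tool x (fwd) 0.01 left 0.39 up -1.64 sd [0.24 0.28 0.21] torque [-0.013  0.034 -0.008] t 12.4
s 76.8 left off mm 0.22 bore z 122.06 yaw err -0.0 s: bend end 168.5, home 201
xyz [[2.8, -0.1, 0.1], [5.5, -0.3, 0.1], [8.3, -0.6, 0.1], [11.0, -1.0, 0.1], [13.8, -1.4, 0.1], [16.5, -2.0, 0.1], [19.2, -2.6, 0.1], [21.8, -3.4, 0.1], [24.5, -4.2, 0.1], [24.5, -4.2, 0.1]]
rot [[-0.0, 0.0, -0.033], [-0.0, 0.0, -0.066], [-0.0, 0.0, -0.098], [-0.0, 0.0, -0.131], [-0.0, 0.0, -0.164], [-0.0, 0.0, -0.196], [-0.0, 0.0, -0.229], [-0.0, 0.0, -0.262], [-0.0, 0.0, -0.294], [-0.0, 0.0, -0.294]]
```

Request:
{"api": "play_rows", "payload": {
  "xyz": [
    [2.8, -0.1, 0],
    [5.5, -0.3, 0],
    [8.3, -0.6, 0],
    [11.0, -1.0, 0],
    [13.8, -1.4, 0],
    [16.5, -2.0, 0],
    [19.2, -2.6, 0],
    [21.8, -3.4, 0],
    [24.5, -4.2, 0],
    [24.5, -4.2, 0]
  ],
  "rot": [
    [0, 0, -0.033],
    [0, 0, -0.066],
    [0, 0, -0.098],
    [0, 0, -0.131],
    [0, 0, -0.164],
    [0, 0, -0.196],
    [0, 0, -0.229],
    [0, 0, -0.262],
    [0, 0, -0.294],
    [0, 0, -0.294]
  ],
  "grip": [0, 0, 0, 0, 0, 0, 0, 0, 0, 0]
}}

```text
time_s: 13.65
eef_pos: [0.5803, -0.1399, 0.1648]
eef_rot: [-0.0, 0.927, 0.376, -0.0]
wrist_force: [0.6, 0.2, -1.4]
opening: 0.111
grasp_force: 58.5
```

Run:
```python
from h import *
np.set_printoptions(linewidth=200,suppress=True)
feel();rows(25,dn=0.2,dz=0)
c=cam('wrist');save(c,'w5.png',s=1.25);W=cloud(c)
p=W.reshape(-1,3);q=p[(p[:,2]>.115)&(p[:,2]<.136)&(abs(p[:,0]-.605)<.012)&(p[:,1]<.0)&(p[:,1]>-.12)]
for a in np.arange(-.12,0,.01):
    t=q[(q[:,1]>=a)&(q[:,1]<a+.01)]
    if len(t)>8: print(a.round(3),len(t),'x',np.percentile(t[:,0],[2,50,98]).round(4),'z',np.percentile(t[:,2],[10,50,95]).round(4))
```

```text
force along tool x (fwd) -0.14 left -0.4 up -1.63 sd [0.38 0.29 0.25] torque [-0.003 -0.01  -0.021] t 13.85
s 101.8 left off mm 0.18 bore z 122.09 yaw err -0.0 s: bend end 168.5, home 201
xyz [[2.7, -0.1, 0.1], [5.5, -0.3, 0.1], [8.3, -0.6, 0.1], [11.0, -1.0, 0.1], [13.7, -1.5, 0.1], [16.4, -2.0, 0.1], [19.1, -2.7, 0.1], [21.8, -3.4, 0.1], [24.4, -4.2, 0.1], [24.4, -4.2, 0.1]]
rot [[-0.0, 0.0, -0.033], [-0.0, 0.0, -0.066], [-0.0, 0.0, -0.098], [-0.0, 0.0, -0.131], [-0.0, 0.0, -0.164], [-0.0, 0.0, -0.196], [-0.0, 0.0, -0.229], [-0.0, 0.0, -0.262], [-0.0, 0.0, -0.294], [-0.0, 0.0, -0.294]]
-0.12 309 x [0.5934 0.5982 0.6034] z [0.1235 0.1256 0.1269]
-0.11 347 x [0.5955 0.6017 0.6065] z [0.1233 0.1253 0.1268]
-0.1 356 x [0.5986 0.6041 0.6086] z [0.1228 0.1252 0.1266]
-0.09 365 x [0.5999 0.6052 0.6095] z [0.1227 0.1251 0.1265]
-0.08 372 x [0.6004 0.6056 0.6096] z [0.1227 0.1248 0.1263]
-0.07 386 x [0.6003 0.6057 0.6097] z [0.1225 0.1247 0.1263]
-0.06 389 x [0.6001 0.6055 0.6094] z [0.1222 0.1247 0.1261]
-0.05 410 x [0.6003 0.6057 0.6097] z [0.1222 0.1245 0.126 ]
-0.04 1039 x [0.5941 0.6061 0.6163] z [0.1209 0.1263 0.1329]
-0.03 640 x [0.5944 0.6066 0.6167] z [0.1251 0.1311 0.1333]
-0.02 435 x [0.6003 0.6056 0.6097] z [0.122  0.124  0.1256]
-0.01 447 x [0.6003 0.6058 0.6096] z [0.1216 0.1239 0.1256]
```

View pics/w5.png

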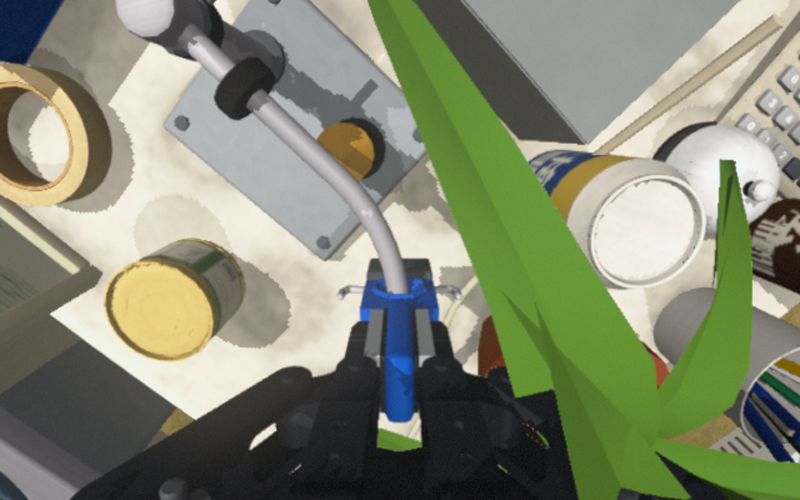

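The slider is threaded at (400,285) and following the bend. Ahead are the catch at (345,150) and the buffer at (245,88) on a straight run, and nothing is jammed. The bar dips about 1.5 mm towards the post.

```bash
sed -i 's/PHI=-.015/PHI=-.006/; s/t=np.array(\[\*p,ZB+dz\/1000\])/t=np.array([*p,ZB-.0125*(p[1]+.1655)+dz\/1000])/' h.py
python3 - <<'E'
from h import *
np.set_printoptions(linewidth=200,suppress=True)
c=load('wrist');W=cloud(c);p=W.reshape(-1,3)
q=p[(p[:,2]>.1285)&(p[:,2]<.136)&(abs(p[:,0]-.605)<.01)&(p[:,1]<-.01)&(p[:,1]>-.06)];print('buffer y',np.percentile(q[:,1],[0,2,5,50,95]))
h=cv2.cvtColor(c['color'],cv2.COLOR_RGB2HSV);m=(h[...,0]>8)&(h[...,0]<28)&(h[...,1]>130)&(abs(W[...,0]-.605)<.04)&(abs(W[...,1]+.07)<.04)
t=W[m];print('catch',len(t),np.percentile(t,[2,50,98],axis=0),t[t[:,2]>.07].mean(0))
rows(26,dn=0.2)
E
```

```text
buffer y [-0.03431702 -0.03395423 -0.0337103  -0.02958331 -0.02486761]
catch 1253 [[ 0.60337928 -0.08673604  0.07134395]
 [ 0.61186344 -0.07254687  0.07569401]
 [ 0.62213427 -0.05781032  0.08187464]] [ 0.61208667 -0.07241936  0.07603433]
s 101.1 left off mm 0.18 bore z 122.09 yaw err -0.001 s: bend end 168.5, home 201
xyz [[2.9, -0.1, 0.4], [5.8, -0.4, 0.4], [8.6, -0.7, 0.5], [11.5, -1.1, 0.5], [14.3, -1.6, 0.5], [17.1, -2.2, 0.6], [19.9, -2.9, 0.6], [22.7, -3.7, 0.6], [25.4, -4.6, 0.6], [25.4, -4.6, 0.6]]
rot [[-0.0, 0.0, -0.035], [-0.0, 0.0, -0.069], [-0.0, 0.0, -0.103], [-0.0, 0.0, -0.137], [-0.0, 0.0, -0.171], [-0.0, 0.0, -0.205], [-0.0, 0.0, -0.239], [-0.0, 0.0, -0.273], [-0.0, 0.0, -0.307], [-0.0, 0.0, -0.307]]
```

Request:
{"api": "play_rows", "payload": {
  "xyz": [
    [2.9, -0.1, 0.3],
    [5.8, -0.4, 0.4],
    [8.6, -0.7, 0.4],
    [11.5, -1.1, 0.5],
    [14.3, -1.6, 0.5],
    [17.1, -2.2, 0.6],
    [19.9, -2.9, 0.6],
    [22.7, -3.7, 0.6],
    [25.4, -4.6, 0.6],
    [25.4, -4.6, 0.6]
  ],
  "rot": [
    [0, 0, -0.035],
    [0, 0, -0.069],
    [0, 0, -0.103],
    [0, 0, -0.137],
    [0, 0, -0.171],
    [0, 0, -0.205],
    [0, 0, -0.239],
    [0, 0, -0.273],
    [0, 0, -0.307],
    [0, 0, -0.307]
  ],
  "grip": [0, 0, 0, 0, 0, 0, 0, 0, 0, 0]
}}

```text
time_s: 15.15
eef_pos: [0.5953, -0.1189, 0.1642]
eef_rot: [-0.0, 0.858, 0.514, 0.0]
wrist_force: [0.3, -0.0, -1.9]
opening: 0.111
grasp_force: 58.5
```

Run:
```python
from h import *
feel();rows(25,dn=0.2)
```

```text
force along tool x (fwd) -0.33 left 0.06 up -1.9 sd [0.16 0.52 0.15] torque [0.005 0.007 0.019] t 15.35
s 127.1 left off mm 0.25 bore z 121.48 yaw err 0.0 s: bend end 168.5, home 201
xyz [[2.8, -0.1, 0.1], [5.6, -0.3, 0.1], [8.3, -0.5, 0.1], [11.0, -0.9, 0.2], [13.8, -1.4, 0.2], [16.5, -1.9, 0.2], [19.2, -2.6, 0.3], [21.9, -3.3, 0.3], [24.5, -4.1, 0.3], [24.5, -4.1, 0.3]]
rot [[-0.0, 0.0, -0.033], [-0.0, 0.0, -0.065], [-0.0, 0.0, -0.098], [-0.0, 0.0, -0.131], [-0.0, 0.0, -0.163], [-0.0, 0.0, -0.196], [-0.0, 0.0, -0.229], [-0.0, 0.0, -0.261], [-0.0, 0.0, -0.294], [-0.0, 0.0, -0.294]]
```

Request:
{"api": "play_rows", "payload": {
  "xyz": [
    [2.8, -0.1, 0],
    [5.6, -0.3, 0.1],
    [8.3, -0.5, 0.1],
    [11.0, -0.9, 0.2],
    [13.8, -1.4, 0.2],
    [16.5, -1.9, 0.2],
    [19.2, -2.6, 0.3],
    [21.9, -3.3, 0.3],
    [24.5, -4.1, 0.3],
    [24.5, -4.1, 0.3]
  ],
  "rot": [
    [0, 0, -0.033],
    [0, 0, -0.065],
    [0, 0, -0.098],
    [0, 0, -0.131],
    [0, 0, -0.163],
    [0, 0, -0.196],
    [0, 0, -0.229],
    [0, 0, -0.261],
    [0, 0, -0.294],
    [0, 0, -0.294]
  ],
  "grip": [0, 0, 0, 0, 0, 0, 0, 0, 0, 0]
}}

```text
time_s: 16.6
eef_pos: [0.6032, -0.0953, 0.1639]
eef_rot: [-0.0, 0.774, 0.634, -0.0]
wrist_force: [0.1, 0.4, -1.1]
opening: 0.11
grasp_force: 58.5
```

Run:
```python
from h import *
feel();rows(16,dn=0.1)
```

```text
force along tool x (fwd) -0.12 left -0.29 up -1.39 sd [0.39 0.38 0.62] torque [ 0.002 -0.001  0.035] t 16.8
s 152.1 left off mm 0.14 bore z 121.21 yaw err -0.0 s: bend end 168.5, home 201
xyz [[1.8, -0.0, 0.1], [3.6, -0.1, 0.1], [5.3, -0.3, 0.1], [7.1, -0.4, 0.1], [8.9, -0.6, 0.2], [10.6, -0.9, 0.2], [12.4, -1.2, 0.2], [14.1, -1.5, 0.2], [15.9, -1.8, 0.3], [15.9, -1.8, 0.3]]
rot [[-0.0, 0.0, -0.021], [-0.0, 0.0, -0.042], [-0.0, 0.0, -0.063], [-0.0, 0.0, -0.084], [-0.0, 0.0, -0.105], [-0.0, 0.0, -0.126], [-0.0, 0.0, -0.147], [-0.0, 0.0, -0.167], [-0.0, 0.0, -0.188], [-0.0, 0.0, -0.188]]
```

Request:
{"api": "play_rows", "payload": {
  "xyz": [
    [1.8, 0, 0],
    [3.6, -0.1, 0.1],
    [5.3, -0.3, 0.1],
    [7.1, -0.4, 0.1],
    [8.9, -0.6, 0.2],
    [10.6, -0.9, 0.2],
    [12.4, -1.2, 0.2],
    [14.1, -1.5, 0.2],
    [15.9, -1.8, 0.2],
    [15.9, -1.8, 0.2]
  ],
  "rot": [
    [0, 0, -0.021],
    [0, 0, -0.042],
    [0, 0, -0.063],
    [0, 0, -0.084],
    [0, 0, -0.105],
    [0, 0, -0.126],
    [0, 0, -0.147],
    [0, 0, -0.167],
    [0, 0, -0.188],
    [0, 0, -0.188]
  ],
  "grip": [0, 0, 0, 0, 0, 0, 0, 0, 0, 0]
}}

```text
time_s: 18.05
eef_pos: [0.6045, -0.0791, 0.1637]
eef_rot: [-0.0, 0.711, 0.703, 0.0]
wrist_force: [0.6, 0.3, 0.7]
opening: 0.11
grasp_force: 58.8
```

Run:
```python
from h import *
feel();rows(20,dn=0)
```

```text
force along tool x (fwd) 0.47 left -0.28 up 0.21 sd [0.26 0.78 0.6 ] torque [ 0.122 -0.071 -0.021] t 18.25
s 168.7 left off mm 0.07 bore z 120.92 yaw err -0.005 s: bend end 168.5, home 201
xyz [[2.3, 0.0, 0.0], [4.5, 0.0, 0.0], [6.7, 0.0, 0.1], [9.0, 0.0, 0.1], [11.2, 0.0, 0.1], [13.4, -0.0, 0.2], [15.6, -0.0, 0.2], [17.9, -0.0, 0.2], [20.1, -0.0, 0.2], [20.1, -0.0, 0.2]]
rot [[-0.0, -0.001, -0.005], [-0.0, -0.001, -0.005], [-0.0, -0.001, -0.005], [-0.0, -0.001, -0.005], [-0.0, -0.001, -0.005], [-0.0, -0.001, -0.005], [-0.0, -0.001, -0.005], [-0.0, -0.001, -0.005], [-0.0, -0.001, -0.005], [-0.0, -0.001, -0.005]]
```

The catch is being pressed, with about 1.8 N upward on the tool. I'll carry on over it.

Request:
{"api": "play_rows", "payload": {
  "xyz": [
    [2.2, 0, 0],
    [4.5, 0, 0],
    [6.7, 0, 0.1],
    [9, 0, 0.1],
    [11.2, 0, 0.1],
    [13.4, 0, 0.1],
    [15.6, 0, 0.2],
    [17.9, 0, 0.2],
    [20, 0, 0.2],
    [20, 0, 0.2]
  ],
  "rot": [
    [0, 0, -0.005],
    [0, 0, -0.005],
    [0, 0, -0.005],
    [0, 0, -0.005],
    [0, 0, -0.005],
    [0, 0, -0.005],
    [0, 0, -0.005],
    [0, 0, -0.005],
    [0, 0, -0.005],
    [0, 0, -0.005]
  ],
  "grip": [0, 0, 0, 0, 0, 0, 0, 0, 0, 0]
}}

```text
time_s: 19.5
eef_pos: [0.6048, -0.0593, 0.1635]
eef_rot: [-0.0, 0.709, 0.705, 0.0]
wrist_force: [-0.5, -0.7, 0.6]
opening: 0.109
grasp_force: 58.8
```

Run:
```python
from h import *
feel();rows(12.3,dn=0)
c=cam('wrist');W=cloud(c);p=W.reshape(-1,3);np.set_printoptions(suppress=True)
q=p[(p[:,2]>.1285)&(p[:,2]<.136)&(abs(p[:,0]-.605)<.01)&(p[:,1]<-.01)&(p[:,1]>-.05)];print('buffer y',np.percentile(q[:,1],[0,2,5,50,95]))
x0,y0,z0=pose()[:3,3]
t=p[(abs(p[:,2]-(z0-.07))<.01)&(abs(p[:,0]-x0)<.018)&(p[:,1]<y0+.015)&(p[:,1]>y0+.004)];print('front face rel TCP',np.median(t[:,1])-y0,len(t))
```

```text
force along tool x (fwd) 0.04 left 0.19 up -0.12 sd [0.2  0.3  0.54] torque [-0.001 -0.024 -0.017] t 19.7
s 188.4 left off mm -0.06 bore z 120.8 yaw err -0.0 s: bend end 168.5, home 201
xyz [[1.4, -0.1, 0.1], [2.7, -0.1, 0.1], [4.1, -0.1, 0.2], [5.5, -0.1, 0.2], [6.8, -0.1, 0.2], [8.2, -0.1, 0.2], [9.6, -0.1, 0.2], [10.9, -0.1, 0.2], [12.3, -0.1, 0.3], [12.3, -0.1, 0.3]]
rot [[0.0, -0.0, -0.0], [0.0, -0.0, -0.0], [0.0, -0.0, -0.0], [0.0, -0.0, -0.0], [0.0, -0.0, -0.0], [0.0, -0.0, -0.0], [0.0, -0.0, -0.0], [0.0, -0.0, -0.0], [0.0, -0.0, -0.0], [0.0, -0.0, -0.0]]
buffer y [-0.04998033 -0.04969665 -0.04941964 -0.02883266 -0.02417312]
front face rel TCP 0.009930375269882455 461
```

Request:
{"api": "play_rows", "payload": {
  "xyz": [
    [2, 0, 0],
    [4, 0, 0],
    [6, 0, 0],
    [8, 0, 0],
    [10, 0, 0],
    [11.5, 0, 0],
    [12.5, 0, 0.1],
    [13.3, 0, 0.1],
    [13.8, 0, 0.2],
    [13.8, 0, 0.2]
  ],
  "rot": [
    [0, 0, 0],
    [0, 0, 0],
    [0, 0, 0],
    [0, 0, 0],
    [0, 0, 0],
    [0, 0, 0],
    [0, 0, 0],
    [0, 0, 0],
    [0, 0, 0],
    [0, 0, 0]
  ],
  "grip": [0, 0, 0, 0, 0, 0, 0, 0, 0, 0]
}}

```text
time_s: 21.0
eef_pos: [0.6049, -0.0458, 0.1633]
eef_rot: [-0.0, 0.709, 0.705, -0.0]
wrist_force: [-0.3, -0.2, -1.7]
opening: 0.111
grasp_force: 58.8
```

Run:
```python
from h import *
feel();where()
c=cam('wrist');save(c,'w6.png',s=1.25);W=cloud(c);p=W.reshape(-1,3);np.set_printoptions(suppress=True)
x0,y0,z0=pose()[:3,3];print(x0,y0,z0)
q=p[(p[:,2]>.1285)&(p[:,2]<.136)&(abs(p[:,0]-.605)<.01)&(p[:,1]<-.01)&(p[:,1]>y0+.008)];print('buffer y',np.percentile(q[:,1],[0,2,5,50,95]))
t=p[(abs(p[:,2]-(z0-.07))<.01)&(abs(p[:,0]-x0)<.018)&(p[:,1]<y0+.015)&(p[:,1]>y0+.004)];print('front face rel TCP',np.median(t[:,1])-y0,len(t))
```

```text
force along tool x (fwd) 0.09 left 0.07 up -1.4 sd [0.27 0.5  0.33] torque [ 0.023  0.024 -0.016] t 21.2
s 202.0 left off mm -0.06 bore z 120.59 yaw err -0.0 s: bend end 168.5, home 201
0.6048696898708759 -0.045852025094942676 0.1633293668593852
buffer y [-0.03784132 -0.03733463 -0.03678748 -0.02928026 -0.02414929]
front face rel TCP 0.009388984613677286 94
```

View pics/w6.png

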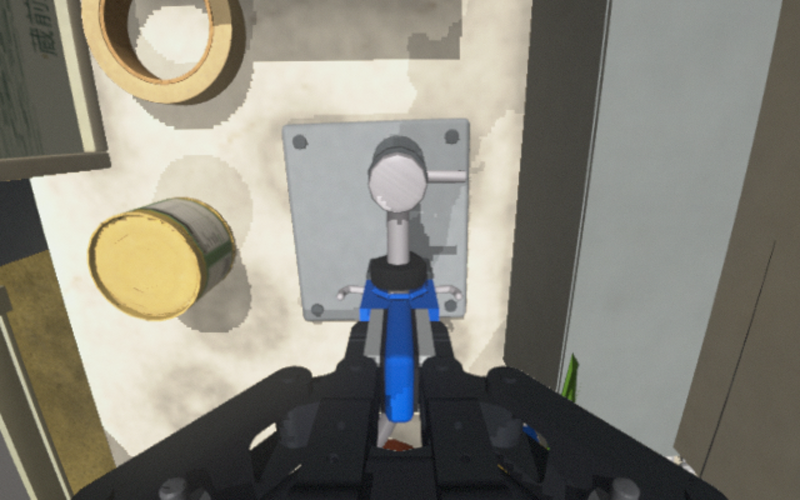

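The slider is past the catch and just short of the buffer, which is at (398,272). There is no side load and only the slider's weight on the wrist. I'll ease it down onto the bar, open partway and rise straight up.

Request:
{"api": "play_rows", "payload": {
  "xyz": [
    [0, 0, 0.6],
    [0, 0, 1.2],
    [0, 0, 1.2],
    [0, 0, 1.2],
    [0, 0, 1.2],
    [0, 0, 1.2],
    [0, 0, 1.2],
    [0, 0, 1.2],
    [0, 0, 1.2],
    [0, 0, 1.2]
  ],
  "rot": [
    [0, 0, 0],
    [0, 0, 0],
    [0, 0, 0],
    [0, 0, 0],
    [0, 0, 0],
    [0, 0, 0],
    [0, 0, 0],
    [0, 0, 0],
    [0, 0, 0],
    [0, 0, 0]
  ],
  "grip": [0, 0, 0, 0.12, 0.16, 0.2, 0.25, 0.3, 0.35, 0.35]
}}

```text
time_s: 22.5
eef_pos: [0.6049, -0.0458, 0.1621]
eef_rot: [-0.0, 0.709, 0.705, -0.0]
wrist_force: [-0.0, -0.1, 0.3]
opening: 0.351
grasp_force: 0.0
```

Request:
{"api": "play_rows", "payload": {
  "xyz": [
    [0, 0, 0],
    [0, 0, -4],
    [0, 0, -10],
    [0, 0, -20],
    [0, 0, -35],
    [0, 0, -50],
    [0, 0, -70],
    [0, 0, -90],
    [0, 0, -100],
    [0, 0, -100]
  ],
  "rot": [
    [0, 0, 0],
    [0, 0, 0],
    [0, 0, 0],
    [0, 0, 0],
    [0, 0, 0],
    [0, 0, 0],
    [0, 0, 0],
    [0, 0, 0],
    [0, 0, 0],
    [0, 0, 0]
  ],
  "grip": [0.35, 0.35, 0.35, 0.35, 0.35, 0.35, 0.35, 0.35, 0.35, 0.35]
}}

```text
time_s: 23.75
eef_pos: [0.6053, -0.0459, 0.2633]
eef_rot: [0.001, 0.709, 0.705, 0.0]
wrist_force: [-0.1, 0.3, -0.3]
opening: 0.348
grasp_force: 0.0
```

Run:
```python
from h import *
np.set_printoptions(suppress=True)
feel(2);c=cam('wrist');save(c,'w7.png',s=1.25);W=cloud(c)
h=cv2.cvtColor(c['color'],cv2.COLOR_RGB2HSV);m=(h[...,0]>100)&(h[...,0]<130)&(h[...,1]>120)&(abs(W[...,0]-.605)<.03)&(abs(W[...,1]+.048)<.03)
p=W[m]
for lo,hi in((.15,.19),(.13,.142)):
    t=p[(p[:,2]>lo)&(p[:,2]<hi)]
    if len(t)>5: print(lo,len(t),t.mean(0).round(4),t.min(0).round(4),t.max(0).round(4),cv2.minAreaRect((t[:,:2]*1000).astype(np.float32)))
q=W.reshape(-1,3);q=q[(q[:,2]>.1285)&(q[:,2]<.134)&(abs(q[:,0]-.605)<.01)&(q[:,1]<-.01)&(q[:,1]>-.036)];print('buffer',np.percentile(q[:,1],[0,2,50]))
```

```text
force along tool x (fwd) 0.48 left 0.39 up -0.14 sd [0.18 0.51 0.19] torque [ 0.042  0.006 -0.027] t 23.85
0.15 566 [ 0.6053 -0.0428  0.1771] [ 0.6005 -0.0586  0.1503] [ 0.6104 -0.0338  0.1831] ((604.9320068359375, -46.12809371948242), (24.805727005004883, 9.942776679992676), 86.76481628417969)
0.13 541 [ 0.6046 -0.0459  0.1353] [ 0.5882 -0.0584  0.13  ] [ 0.6213 -0.0333  0.1419] ((604.9329223632812, -45.88252258300781), (34.213951110839844, 23.00096893310547), 8.630475997924805)
buffer [-0.03599676 -0.03513968 -0.02842924]
```

View pics/w7.png

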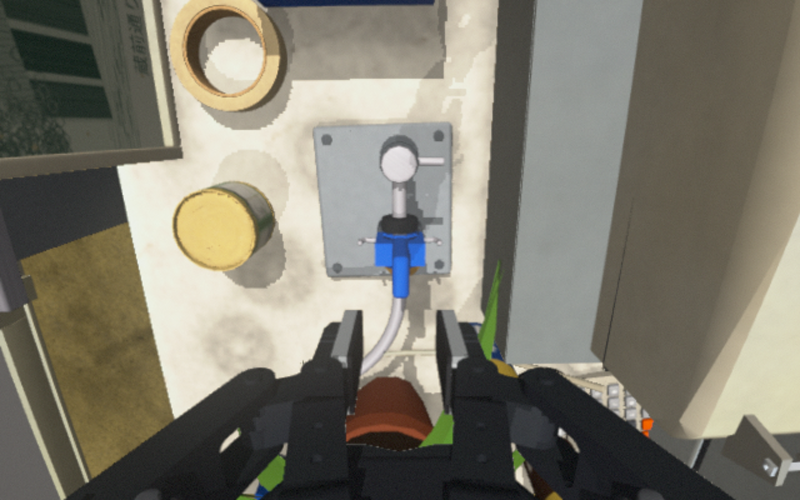

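The slider hangs upright on the bar at (400,255), between the catch and the buffer at (400,225). The gripper is clear of it and the tin and tape haven't moved.

```bash
python3 -c "
from h import *
print(ctrl.hand_in())"
```

```text
the job is handed in; nothing more can be done
None
```

The job is handed in at about 24 s: the slider went round the bend and past the catch, was released, and now hangs upright by the buffer (within camera error it may just touch it), with no contact force above about 2 N in the readings.

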